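# Roll a dowel onto the line of a cross-drilling jig and close the jaw on it

## Task

Set the thick dowel up for cross-drilling: pushing sideways on its top with a fingertip, roll it (do not drag it) across the bed of the wooden drilling jig until it lies still along the scribed line without shifting lengthwise, and take the finger away. Then push the raised hinged jaw down until it sits fully on the dowel, and leave it closed. Nothing is to be gripped or lifted, and the other things on and around the jig stay where they are.

Things in the scene. Friction and masses are not known exactly. Their poses are not given: they have to be found in the camera images.
- jig: Wooden cross-drilling jig, fixed to the bench. Origin on the bench under the middle of the scribed line; y along the line toward the jaw's pivot, x across it (away from the robot), z up. Flat bed, top at z = 18 mm, x = -140 to 65, y = -140 to 170 mm. Two cheeks carry the pivot: x = +-25 to +-37 (bolt ends +-44), y = 120 to 160, up to z = 63 mm.
- dowel: Thick dark wooden dowel, diameter 25, length 200 mm, about 70 g, lying on the bed on the robot's side of the line, nearly parallel to it. Origin at mid length on its axis; own y along the axis, x and z turn as it rolls. On the bed its axis is at jig z = 30.5 mm, its top at 43 mm. It resists rolling slightly and stops when no longer pushed.
- line_mid (a point): Middle of the scribed line, jig (0, 0, 18) mm. The line is dark, 2 mm wide, on top of the bed at jig x = 0, from y = -140 to 115 mm.
- pivot (a point): Pivot axis of the jaw, parallel to jig x, at jig (0, 140, 49) mm. It is stiff (0.16 N m): the jaw stays where it is left and takes about 2 N at its free end to move.
- jaw (a joint): Angle of the hinged jaw, rad: 0 = level, seated on a dowel on the line; grows as the free end swings up (1.57 = upright); starts 1.15 to 1.5. With no dowel under it, it sinks to -0.13; with the dowel off the line it stays ajar, for it does not push the dowel onto the line. At 0 it is a wooden bar: jig x = -24 to 24, y = 15 (free end) to 154, top at z = 64 mm.
- jaw_tip (a point): Where to push: middle of the jaw's top (outer) face, 114 mm along the jaw from the pivot, 11 mm short of its free end; jig (0, 26, 64) mm when closed; moves with the jaw. Under the last 50 mm is a 120 degree V, 34 mm wide, 10 mm deep, that seats on the dowel; its lips are at z = 35 mm when closed. A brass bush, 16 mm wide, stands 2 mm proud of the top 88 mm from the pivot.
- offcut: Bystander: small mahogany block 37 x 46 x 22 mm lying on the bed's far corner, beyond the line at the end away from the pivot. Origin at the centre of its underside.
- thin_dowel: Bystander: thinner dark dowel, diameter 16 mm, length 260 mm, on the bench to the left of the jig; not the one to use. Origin at mid length on its axis; y along the axis.
- plane: Bystander: block plane 157 mm long, 52 mm high, on the bench to the right. Origin at the centre of its underside.
- tape_roll: Bystander: small roll of masking tape, 55 mm across, 18 mm high, at the back. Origin at the centre of its underside.
- caul: Bystander: small softwood clamping block 52 x 63 x 32 mm on the bench to the left of the jig. Origin at the centre of its underside.

How it is judged:
On the way, in this order (a step that is already met when the one before it is completed fails the run):
1. the dowel is rolled: it has turned by nearly half a turn (2.6 rad) on the bed, the jaw still raised (angle between dowel's own z axis and vertical above 2.6 rad and z of dowel in the frame of jig between 0.027 and 0.036 m and value of joint jaw above 0.9 rad), for 0.02 s.
2. the dowel lies still along the line (axis within 4 mm of it at mid length, within 0.06 rad of parallel, middle within 15 mm of the middle of the line), the fingers off it, the jaw still raised (x of dowel in the frame of jig between -0.004 and 0.004 m and y of dowel in the frame of jig between -0.015 and 0.015 m and angle between the y axis of dowel and the y axis of jig, either way round below 0.06 rad and z of dowel in the frame of jig between 0.027 and 0.034 m and linear speed of dowel below 0.01 m/s and contact force between the fingers and dowel below 0.1 N and value of joint jaw above 0.9 rad), for 0.2 s.
At the end, for the whole second after the job is handed in: The dowel lies on the bed along the scribed line (axis within 4 mm at mid length, within 0.06 rad of parallel, middle within 15 mm of the line's middle), at rest, and the jaw is down on it (joint between -0.03 and 0.045 rad) and still (x of dowel in the frame of jig between -0.004 and 0.004 m and y of dowel in the frame of jig between -0.015 and 0.015 m and angle between the y axis of dowel and the y axis of jig, either way round below 0.06 rad and z of dowel in the frame of jig between 0.027 and 0.034 m and value of joint jaw between -0.03 and 0.045 rad and linear speed of dowel below 0.01 m/s and velocity of joint jaw between -0.05 and 0.05 rad/s); the robot touches nothing.
It fails at once if the dowel is lifted off the bed or stood on end (z of dowel in the frame of jig above 0.042 m).
It fails at once if the dowel leaves the bed (z of dowel in the frame of jig below 0.022 m).
It fails at once if a bystander (offcut, thin dowel, plane, tape roll, clamping block) is moved by more than 20 mm or lifted (distance of any of offcut, thin_dowel, plane, tape_roll, caul from where it was at the start of the episode above 0.02 m).
It also fails if it takes over 61 s, if anything falls off the work surface, if the arm or the gripper's body presses on something with over 40 N, if the wrist force passes 120 N, or if a joint passes its speed limit or range.

## Robot

A 6-joint arm with a two-finger parallel gripper is mounted at the origin on the work surface; the furniture and walls round the work are solid. World frame = base frame: x ahead of the robot, y to its left, z up, the work surface at z = 0. Lengths are in m, angles in rad, forces in N, time in s.
With the tool pointing down it reaches from about 0.25 to 0.725 m from the base axis. Payload 4 kg.
Tool frame: the origin (TCP) lies on the centre line of the jaws, within the pads' length; the fingertips stand 17 mm ahead of it and the grasp point (between the pads) lies 2 mm behind it; z points along the fingers, y is the line along which they close (so a half turn about z gives the same grasp; the last joint's range is limited). The gripper opens to 85 mm and grips with 20 to 120 N. Pads are 22 mm wide; open, the fingers measure 114 mm over their backs; the gripper's body (76 mm by 85 mm) begins 54 mm behind the grasp point. The pads swing forward as they close: fully open they stand 13 mm farther back than shut.
Start: joints at [0, 0.241, 0.005, 1.335, 0, 1.571], TCP at [0.5, -0, 0.248] pointing down, gripper open.
Joint ranges: [-2.72, 2.72], [-1.05, 1.87], [-1.09, 1.28], [-1.99, 2.15], [-1.42, 1.44], [-3.14, 3.14]. Speed limits (rad/s): [2.79, 2.79, 3.14, 3.14, 3.14, 3.14].

## Interface

Orientations are given as a unit quaternion [x, y, z, w].
In Python, from workcell import get_obs, imaging, order gives the robot as it stands.
- The arm moves only by the tool apply_moves, never from a script. Its argument "targets" is a list that holds one entry, the list of rows, each a list of 5 numbers: the shift along the world's x, y, z in units of 40 mm (1.0 is 40 mm), then the turn about the world's z in degrees, then the gripper command: -1 is shut, 1 is fully open, values between are in proportion. In form: [[[dx, dy, dz, turn, fingers], ...]]. A call has 1 to 8 rows; each row shifts and turns the commanded pose from where the row before left it; what a row does not reach is not made up. A row lasts 1/12 s, in which the tool goes at most 41.7 mm and 7.16 degrees, less where a joint would pass 70% of its speed; a pose out of reach is approached as far as the arm can. A call is refused whole if a number of a shift passes 1 or a number of a turn 7.16, either way. A call with a gripper value outside its range is refused whole. The fingers move at their own pace and stop on an object; the grip force is fixed at half the most. Time passes only in rows, so rows that do not move let the fingers close. It gives the time, the measured TCP pose, the force, the opening and the grip force at its end, in the units of the state.
- get_obs(): the state, without advancing time (a new reading comes with each control period).
- imaging.camera(name): name is "scene" or "side" or "wrist"; returns (picture, depth): 480x640x3 uint8, blue, green, red; 480x640 float32, m along the optical axis (not along the pixel's ray), 0 where there is no reading.
- imaging.get_calibration(name): a dict with "camera_matrix" (3x3 intrinsics, pixels), "eye" and "rotation" of the camera in the world; the wrist camera has in their place "hand_eye" (4x4, takes a point from camera to tool coordinates, whose origin is the TCP and whose axes are the flange's). Camera axes: x right, y down, z forward; pixel columns grow to the right and rows downward; lengths in m; the calibration is good to about 2 mm. A picture is of the moment at which its call begins: read the wrist's pose just before it. get_calibration takes no time and is no camera call.
- order.job_done(): hands the job in; it is judged then, once.
The state is a dict: "clock": time; "joint_pos": joint angles; "joint_vel": joint speeds; "tau": joint torques, N m; "eef_pos": TCP position; "tool_rot": TCP orientation; "ft_force": force on the tool from outside, world axes, zero at the start; "ft_torque": the same for the moment, N m; "grip_width": finger opening in m; "grasp_force": force on a finger pad.
Only numpy, scipy, OpenCV 4.12 (cv2) and the standard library are available. Lean on these libraries where they do the work, as an engineer would, in place of code of your own. Each camera call takes 0.05 s, during which the arm holds its last target. There are 200 camera calls.

## Working session

There is one attempt and no reset: what is moved stays moved. The work goes in short steps, Python scripts to look and compute and a tool call to move; the robot and the scene stay as the last step left them, time stands still between calls to the robot, and variables do not carry over. Pictures are saved under pics/ and viewed, at most 10 in all, crops included, and the job is handed in when it is done.

Besides the shell and the picture viewer there is one more tool, called after ">>>" in YAML: its name, and indented under it one key for each argument. apply_moves: Moves the arm, as the interface text tells. Its arguments: {"type":"object","properties":{"targets":{"type":"array","items":{"type":"array","items":{"type":"array","items":{"type":"number"}}}}},"required":["targets"]}

```bash
mkdir -p pics; cat > h.py <<'E'
import numpy as np, cv2
from workcell import get_obs, imaging, order
def cloud(name):
    img,d=imaging.camera(name); c=imaging.get_calibration(name)
    K=np.array(c["camera_matrix"]); v,u=np.mgrid[0:480,0:640]
    P=np.stack([(u-K[0,2])/K[0,0]*d,(v-K[1,2])/K[1,1]*d,d],-1)
    W=P@np.array(c["rotation"]).T+np.array(c["eye"]); W[d==0]=np.nan
    return img,W
E
python3 - <<'E'
from h import *
for n in("scene","side"):
    i,W=cloud(n); cv2.imwrite(f"pics/{n}0.png",i); np.savez(f"{n}0.npz",i=i,W=W)
    c=imaging.get_calibration(n);print(n,c["eye"],c["rotation"])
print(get_obs())
E
```

```text
Traceback (most recent call last):
  File "h.py", line 7, in cloud
    W=P@np.array(c["rotation"]).T+np.array(c["eye"]); W[d==0]=np.nan
      ~^~~~~~~~~~~~~~~~~~~~~~~~~~
ValueError: matmul: Input operand 1 has a mismatch in its core dimension 0, with gufunc signature (n?,k),(k,m?)->(n?,m?) (size 4 is different from 3)
```

Rotation is a quaternion.

```bash
sed -i 's/np.array(c\["rotation"\])/R.from_quat(c["rotation"]).as_matrix()/; 1a from scipy.spatial.transform import Rotation as R' h.py
python3 - <<'E'
from h import *
for n in("scene","side"):
    i,W=cloud(n); cv2.imwrite(f"pics/{n}0.png",i); np.savez(f"{n}0.npz",i=i,W=W)
    c=imaging.get_calibration(n);print(n,c["eye"],c["rotation"],R.from_quat(c["rotation"]).as_matrix().round(2).tolist())
    v=W[...,2]; print(np.nanpercentile(v,[5,50,95]))
print(get_obs())
E
```

```text
scene [-0.01998891  0.95829122  0.89598415] [-0.26264522  0.85682259 -0.42318719  0.13336096] [[-0.83, -0.34, 0.45], [-0.56, 0.5, -0.66], [-0.01, -0.8, -0.61]]
[-0.21329685  0.03250562  0.63295522]
side [ 0.45182772 -1.14045806  0.85340344] [ 0.87626558 -0.04202708  0.03264773 -0.47888044] [[0.99, -0.04, 0.1], [-0.1, -0.54, 0.84], [0.02, -0.84, -0.54]]
[-0.28254057  0.04134392  0.56726927]
{'clock': 0.15, 'joint_pos': array([ 2.66809285e-05,  2.41228439e-01,  4.07086283e-03,  1.33520389e+00,
       -3.17506982e-06,  1.57077916e+00]), 'joint_vel': array([ 0.00042716, -0.00221602,  0.00260201, -0.00158994,  0.00119025,
        0.00059533]), 'tau': array([-1.62746033e-03, -3.72633219e+01,  2.52638429e+01,  1.23480460e-02,
       -1.30651040e-05,  1.49362950e-05]), 'eef_pos': array([4.99564086e-01, 1.24191761e-05, 2.47637373e-01]), 'tool_rot': array([ 7.07091060e-01,  7.07122069e-01, -5.54485831e-04, -5.52235455e-04]), 'ft_force': array([-0.51929499,  0.06759807, -0.27815749]), 'ft_torque': array([ 0.00909562, -0.00586894, -0.0397472 ]), 'grasp_force': 0.0, 'grip_width': 0.08539225835068547}
```

View pics/scene0.png

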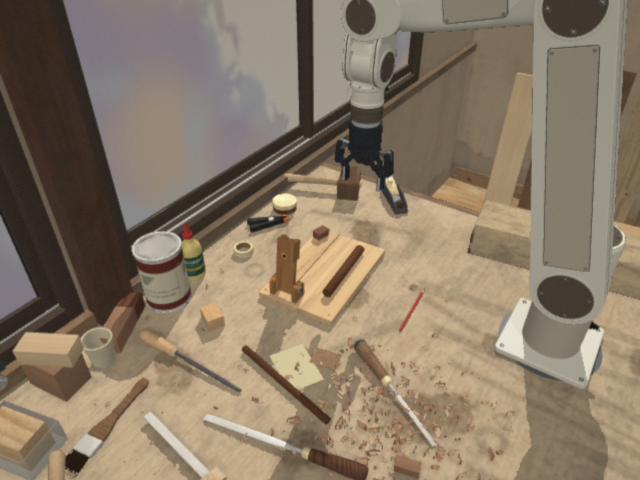

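View pics/side0.png

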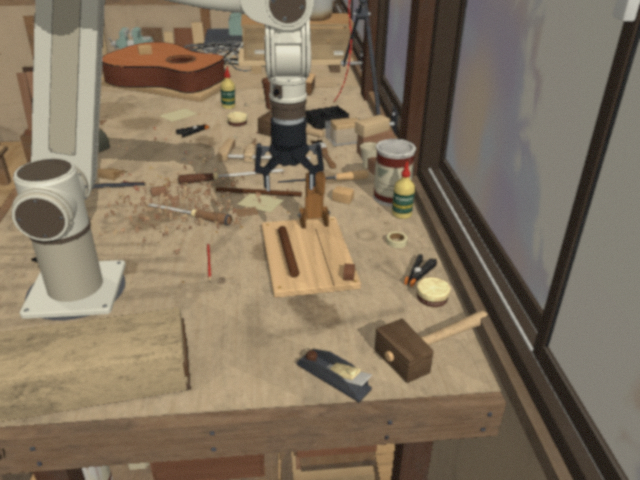

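The scene shows the jig bed with corners near (262,290), (385,255); the dowel runs from (328,290) to (362,250), and the jaw is raised near (287,265). In the side view the dowel runs from (283,228) to (294,275), the line is near (325,250), and the offcut is at (348,271).

```bash
cat > m.py <<'E'
from h import *
def measure(n,i,W,jig=None):
    z=W[...,2]; box=np.zeros(z.shape,bool)
    r={"scene":(225,330,255,390),"side":(165,300,255,365)}[n]; box[r[0]:r[1],r[2]:r[3]]=True
    if jig is None:
        p=W[box&(z>.012)&(z<.023)]
        rect=cv2.minAreaRect(p[:,:2].astype(np.float32)*1000); print(n,"bed",len(p),rect,np.median(p[:,2]));print(cv2.boxPoints(rect).round(1).tolist())
    dark=i.astype(int).sum(2)<230
    q=W[box&(z>.030)&(z<.047)&dark]
    m,k=cv2.connectedComponents(0),0
E
cat > m.py <<'E'
from h import *
for n,r in (("scene",(225,330,255,390)),("side",(165,300,255,365))):
    f=np.load(n+"0.npz"); i,W=f["i"],f["W"]; z=W[...,2]
    box=np.zeros(z.shape,bool); box[r[0]:r[1],r[2]:r[3]]=True
    p=W[box&(z>.013)&(z<.023)]
    rect=cv2.minAreaRect(p[:,:2].astype(np.float32)*1000)
    print(n,"bed",len(p),rect,np.median(p[:,2])); print(cv2.boxPoints(rect).round(1).tolist())
    N,L,S,C=cv2.connectedComponentsWithStats((box&(z>.026)).astype(np.uint8))
    for k in range(1,N):
        if S[k,4]<15: continue
        q=W[L==k]; rr=cv2.minAreaRect(q[:,:2].astype(np.float32)*1000)
        print(k,S[k].tolist(),"zmax",q[:,2].max().round(4),"mean",q.mean(0).round(4),"rect",rr,i[L==k].mean(0).round())
E
python3 m.py
```

```text
scene bed 4645 ((624.1529541015625, 98.85604858398438), (375.10174560546875, 314.9350891113281), 4.237401962280273) 0.016777244302944805
[[425.5, 242.0], [448.70001220703125, -72.0], [822.7999877929688, -44.29999923706055], [799.5999755859375, 269.79998779296875]]
1 [313, 226, 16, 13, 131] zmax 0.0432 mean [ 0.6275 -0.0199  0.0357] rect ((629.1200561523438, -22.25848388671875), (42.150634765625, 29.213340759277344), 76.29264831542969) [ 61.  80. 113.]
2 [269, 234, 35, 67, 1420] zmax 0.1771 mean [0.5629 0.2216 0.103 ] rect ((567.338623046875, 213.20843505859375), (83.76594543457031, 56.83274841308594), 4.877334117889404) [ 54.  85. 119.]
3 [323, 245, 42, 51, 573] zmax 0.0456 mean [0.4864 0.0878 0.0379] rect ((490.5597229003906, 77.82032775878906), (25.541120529174805, 204.3478546142578), 6.295019149780273) [45. 65. 96.]
side bed 5219 ((553.3778076171875, 265.6977844238281), (697.95654296875, 323.7021484375), 79.88810729980469) 0.018547550881706454
[[332.79998779296875, -49.400001525878906], [651.4000244140625, -106.30000305175781], [774.0, 580.7999877929688], [455.29998779296875, 637.
[... 648 characters left out ...]
85] rect ((736.3331909179688, 499.5088806152344), (49.361392974853516, 24.972768783569336), 0.8734378218650818) [ 83. 117. 144.]
10 [332, 186, 22, 12, 166] zmax 0.0396 mean [0.6743 0.3739 0.0319] rect ((673.2998657226562, 374.4080810546875), (50.467079162597656, 55.87261199951172), 66.53204345703125) [104. 148. 183.]
11 [277, 226, 22, 51, 504] zmax 0.0484 mean [0.4973 0.0633 0.0399] rect ((497.4894714355469, 76.93110656738281), (24.541784286499023, 208.10186767578125), 6.192556858062744) [44. 66. 95.]
12 [343, 264, 12, 16, 166] zmax 0.0454 mean [ 0.6362 -0.0292  0.0381] rect ((636.5075073242188, -25.071632385253906), (46.22667694091797, 25.784038543701172), 77.4984359741211) [ 61.  84. 119.]
```

>>> apply_moves:
  targets:
    - [[0.5,0.5,0.3,0,-1],[0.5,0.5,0.3,0,-1],[0,0,0,0,-1],[0,0,0,0,-1],[0,0,0,0,-1]]

```text
clock: 0.57
eef_pos: [0.5394, 0.0399, 0.2716]
tool_rot: [0.707, 0.707, -0.001, -0.0]
ft_force: [0.0, 0.3, -0.4]
grip_width: 0.0256
grasp_force: 0.0
```

```bash
cat >> h.py <<'E'
def wcloud():
    o=get_obs(); img,d=imaging.camera("wrist"); c=imaging.get_calibration("wrist")
    K=np.array(c["camera_matrix"]); H=np.array(c["hand_eye"]); T=np.eye(4); T[:3,:3]=R.from_quat(o["tool_rot"]).as_matrix(); T[:3,3]=o["eef_pos"]
    M=T@H; v,u=np.mgrid[0:480,0:640]
    P=np.stack([(u-K[0,2])/K[0,0]*d,(v-K[1,2])/K[1,1]*d,d],-1)
    W=P@M[:3,:3].T+M[:3,3]; W[d==0]=np.nan
    return img,W,M
E
python3 - <<'E'
from h import *
i,W,M=wcloud(); cv2.imwrite("pics/w1.png",i); np.savez("w1.npz",i=i,W=W)
print(M.round(3)); o=get_obs(); print(o["eef_pos"],o["clock"],o["grip_width"])
for p in ((100,100),(240,320),(400,500)): print(p,W[p])
E
```

```text
[[ 1.    -0.    -0.002  0.538]
 [-0.001 -0.949 -0.315  0.12 ]
 [-0.002  0.315 -0.949  0.397]
 [ 0.     0.     0.     1.   ]]
[0.53909702 0.03962137 0.27151765] 0.6167 0.01755940813042691
(100, 100) [ 0.31339062  0.13600297 -0.00363073]
(240, 320) [ 0.53551617 -0.00593793  0.0178692 ]
(400, 500) [0.58415895 0.05067513 0.31883453]
```

View pics/w1.png

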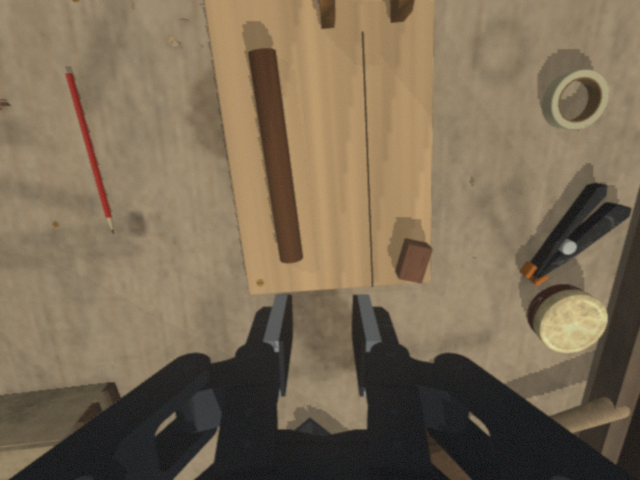

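The wrist view shows the scribed line from (363,32) to (372,286), its lower end at the bed edge, and the dowel from (262,50) to (290,262). The offcut is at (414,260).

```bash
cat > d.py <<'E'
from h import *
def dowel(W,i,box):
    z=W[...,2]; m=np.zeros(z.shape,bool); m[box[0]:box[1],box[2]:box[3]]=True
    g=(i.astype(int).sum(2)<260)&m&(z>.024)&(z<.05)
    N,L,S,C=cv2.connectedComponentsWithStats(g.astype(np.uint8)); k=1+S[1:,4].argmax()
    q=W[L==k]; r=cv2.minAreaRect(q[:,:2].astype(np.float32)*1000)
    top=q[q[:,2]>.036]
    vx,vy,cx,cy=cv2.fitLine(top[:,:2].astype(np.float32)*1000,cv2.DIST_L2,0,.01,.01).ravel()
    return r,np.array([vx,vy])*np.sign(vy),q
def jigframe(): return np.load("jig.npy")
E
python3 - <<'E'
from d import *
f=np.load("w1.npz"); i,W=f["i"],f["W"]; g=i.astype(int).sum(2)
P=[]
for v in range(60,284):
    u0=363.5+(v-32)*8.7/254; us=np.arange(int(u0)-7,int(u0)+8); u=us[g[v,us].argmin()]
    if np.median(g[v,us])-g[v,u]>60: P.append(W[v,u])
P=np.array(P); print(len(P),P[:,2].mean())
vx,vy,cx,cy=cv2.fitLine(P[:,:2].astype(np.float32)*1000,cv2.DIST_HUBER,0,.01,.01).ravel()
d=np.array([vx,vy])*np.sign(vy); c=np.array([cx,cy]); print("line dir",d,"yaw",np.degrees(np.arctan2(-d[0],d[1])),"c",c)
# near edge: bed/bench z step along columns
E=[]
for u in range(260,425,3):
    z=W[270:305,u,2]; k=np.where(z>.010)[0]
    if len(k): E.append(W[270+k.max(),u])
E=np.array(E); x=np.array([d[1],-d[0]])
print("edge s",np.percentile(E[:,:2]*1000@d,[10,50,90]), "line start s",(P[-1,:2]*1000)@d)
s0=np.median(E[:,:2]*1000@d)+140
o=c+d*(s0-c@d); print("jig origin",o)
np.save("jig.npy",np.array([*o,*d]))
r,dd,q=dowel(W,i,(30,275,235,310)); print(r, "dir",dd,np.degrees(np.arctan2(-dd[0],dd[1])))
ctr=np.array(r[0]); print("dowel in jig",(ctr-o)@x,(ctr-o)@d,"ztop",np.nanpercentile(q[:,2],95))
qq=q[:,:2]*1000-o; print("s range",(qq@d).min(),(qq@d).max(),"x range",(qq@x).min(),(qq@x).max())
# jaw
f=np.load("side0.npz");W=f["W"][165:230,297:330].reshape(-1,3); W=W[(W[:,2]>.075)&(W[:,2]<.22)]
qq=W[:,:2]*1000-o; a=np.c_[qq@x,qq@d,W[:,2]*1000]; a=a[(abs(a[:,0])<40)]; 
for z in range(70,200,15):
    b=a[(a[:,2]>z)&(a[:,2]<z+15)]; print(z,len(b),b.min(0).round() if len(b) else "",b.max(0).round() if len(b) else "")
E
```

```text
224 nan
line dir [0. 0.] yaw -0.0 c [0. 0.]
edge s [0. 0. 0.] line start s 0.0
jig origin [0. 0.]
((494.2164306640625, 77.0289077758789), (24.804637908935547, 199.0682830810547), 6.015254497528076) dir [-0.10625587  0.9943388 ] 6.0995274
dowel in jig 0.0 0.0 ztop 0.04326581183528516
s range 0.0 0.0 x range 0.0 0.0
70 57 [ 0.  0. 75.] [ 0.  0. 85.]
85 81 [ 0.  0. 85.] [  0.   0. 100.]
100 85 [  0.   0. 100.] [  0.   0. 114.]
115 66 [  0.   0. 115.] [  0.   0. 130.]
130 87 [  0.   0. 130.] [  0.   0. 145.]
145 63 [  0.   0. 145.] [  0.   0. 160.]
160 97 [  0.   0. 160.] [  0.   0. 175.]
175 19 [  0.   0. 175.] [  0.   0. 178.]
190 0
```

```bash
python3 - <<'E'
from d import *
f=np.load("w1.npz"); i,W=f["i"],f["W"]; g=i.astype(int).sum(2)
P=[]
for v in range(60,284):
    u0=363.5+(v-32)*8.7/254; us=np.arange(int(u0)-7,int(u0)+8); u=us[g[v,us].argmin()]
    if np.median(g[v,us])-g[v,u]>60: P.append(W[v,u])
P=np.array(P); P=P[~np.isnan(P[:,2])];print(len(P),P[:,2].mean())
vx,vy,cx,cy=cv2.fitLine(P[:,:2].astype(np.float32)*1000,cv2.DIST_HUBER,0,.01,.01).ravel()
d=np.array([vx,vy])*np.sign(vy); c=np.array([cx,cy]); print("line dir",d,"yaw",np.degrees(np.arctan2(-d[0],d[1])),"c",c)
E=[]
for u in range(260,425,3):
    z=W[270:305,u,2]; k=np.where(z>.010)[0]
    if len(k): E.append(W[270+k.max(),u])
E=np.array(E); x=np.array([d[1],-d[0]])
print("edge s",np.percentile(E[:,:2]*1000@d,[10,50,90]), "line start s",(P[-1,:2]*1000)@d)
s0=np.median(E[:,:2]*1000@d)+140
o=c+d*(s0-c@d); print("jig origin",o)
np.save("jig.npy",np.array([*o,*d]))
r,dd,q=dowel(W,i,(30,275,235,310)); print(r, "dir",dd,np.degrees(np.arctan2(-dd[0],dd[1])))
ctr=np.array(r[0]); print("dowel in jig",(ctr-o)@x,(ctr-o)@d,"ztop",np.nanpercentile(q[:,2],95))
qq=q[:,:2]*1000-o; print("s range",(qq@d).min(),(qq@d).max(),"x range",(qq@x).min(),(qq@x).max())
f=np.load("side0.npz");W=f["W"][165:230,297:330].reshape(-1,3); W=W[(W[:,2]>.075)&(W[:,2]<.22)]
qq=W[:,:2]*1000-o; a=np.c_[qq@x,qq@d,W[:,2]*1000]; a=a[(abs(a[:,0])<40)]; 
for z in range(70,200,15):
    b=a[(a[:,2]>z)&(a[:,2]<z+15)]; print(z,len(b),b.min(0).round() if len(b) else "",b.max(0).round() if len(b) else "")
E
```

```text
222 0.01808176650042834
line dir [-0.07814355  0.9969421 ] yaw 4.4818645 c [584.6521   58.21372]
edge s [-106.14821619 -105.2494857     8.46527624] line start s -102.3594604723192
jig origin [582.90155908  80.54681583]
((494.2164306640625, 77.0289077758789), (24.804637908935547, 199.0682830810547), 6.015254497528076) dir [-0.10625587  0.9943388 ] 6.0995274
dowel in jig -88.68884024908604 3.4230202841320096 ztop 0.04326581183528516
s range -96.0146886329614 102.9571561529827 x range -103.12920786219499 -73.80326792178141
70 57 [-21. 130.  75.] [ 25. 150.  85.]
85 81 [-21. 125.  85.] [ 26. 146. 100.]
100 85 [-21. 125. 100.] [ 28. 138. 114.]
115 66 [-21. 111. 115.] [ 27. 138. 130.]
130 87 [-21. 108. 130.] [ 27. 132. 145.]
145 63 [-22. 108. 145.] [ 26. 136. 160.]
160 97 [-21. 106. 160.] [ 27. 141. 175.]
175 19 [-21. 114. 175.] [ 25. 135. 178.]
190 0
```

>>> apply_moves:
  targets:
    - [[-0.27,0.09,-0.8,1.2,-1],[-0.27,0.09,-0.8,1.2,-1],[-0.27,0.09,-0.8,1.2,-1],[-0.28,0.09,-0.8,1.2,-1],[-0.28,0.09,-0.8,1.2,-1],[0,0,-0.8,0,-1],[0,0,-0.25,0,-1],[0,0,0,0,-1]]

```text
clock: 1.28
eef_pos: [0.482, 0.0571, 0.0677]
tool_rot: [0.669, 0.743, -0.003, -0.002]
ft_force: [-1.2, -0.5, 1.0]
grip_width: 0.0001
grasp_force: 0.0
```

```bash
python3 - <<'E'
from d import *
i,W,M=wcloud(); np.savez("w2.npz",i=i,W=W); cv2.imwrite("pics/w2.png",i)
o=get_obs(); print(o["eef_pos"],o["ft_force"],o["grip_width"],M[:3,3])
E
```

```text
[0.48420799 0.05740169 0.06982114] [-5.07974676e-04 -5.37179642e-01  9.92781414e-01] 4.4187623603191244e-05 [0.47335697 0.13701515 0.19316228]
```

View pics/w2.png

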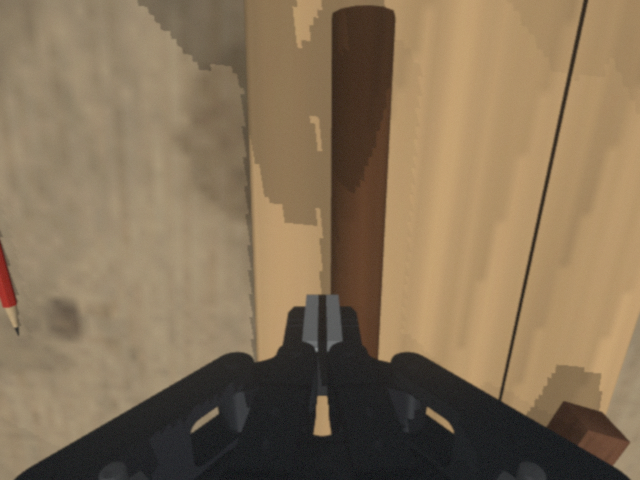

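The shut fingertip (row 298, columns 303–342, about 17 mm across) hovers left of the dowel (columns 331–386). I'll work out the exact offset.

```bash
cat >> d.py <<'E'
def near(W,i,yaw,tcp,rows,cols):
    z=W[...,2]; m=np.zeros(z.shape,bool); m[rows[0]:rows[1],cols[0]:cols[1]]=True
    q=W[m&(z>.024)&(z<.05)&(i.astype(int).sum(2)<300)]; a=np.radians(yaw); n=np.array([np.cos(a),np.sin(a)]); d=np.array([-n[1],n[0]])
    r=(q[:,:2]-tcp[:2])*1000; return r@n,r@d,q[:,2]*1000
E
python3 - <<'E'
from d import *
f=np.load("w2.npz"); i,W=f["i"],f["W"]; o=get_obs()
x,y,z=near(W,i,6.0,o["eef_pos"],(5,290),(315,400))
for a in range(15,140,20):
    k=(y>a)&(y<a+20)
    if k.sum(): xs=x[k]; t=xs[z[k]>41.8]; print(a,k.sum(),np.percentile(xs,[2,98]).round(1),z[k].max().round(1),t.mean().round(1))
print(y.max())
# finger tip
z=W[...,2]; g=W[292:305,295:350].reshape(-1,3); g=g[(g[:,2]>.045)]; r=(g[:,:2]-o["eef_pos"][:2])*1000; a=np.radians(6)
print("tip",len(g),(r@[np.cos(a),np.sin(a)]).min(),(r@[np.cos(a),np.sin(a)]).max(),(r@[-np.sin(a),np.cos(a)]).max(),g[:,2].min())
E
```

```text
15 2286 [ 0.4 23.1] 44.4 11.9
35 2546 [ 0.6 23.1] 44.8 12.0
55 2895 [ 0.5 23. ] 44.4 11.9
75 3295 [ 0.4 23. ] 44.6 11.9
95 3788 [ 0.3 23. ] 44.7 11.7
115 515 [ 0.2 22.6] 44.4 12.1
118.25716212729446
tip 360 -10.355582965063748 2.82679621742056 11.577001138292992 0.0526079477148354
```

>>> apply_moves:
  targets:
    - [[0.25,0.026,0,0,-1],[0,0,-0.1,0,-1],[0,0,-0.07,0,-1],[0,0,-0.03,0,-1],[0,0,-0.02,0,-1],[0,0,-0.02,0,-1],[0,0,0,0,-1]]

```text
clock: 1.92
eef_pos: [0.4949, 0.059, 0.0608]
tool_rot: [0.669, 0.743, -0.0, -0.0]
ft_force: [0.3, 0.4, 0.8]
grip_width: -0.0001
grasp_force: 0.0
```

>>> apply_moves:
  targets:
    - [[0,0,-0.025,0,-1],[0,0,0,0,-1]]

```text
clock: 2.08
eef_pos: [0.4956, 0.0591, 0.0601]
tool_rot: [0.669, 0.743, 0.0, 0.0]
ft_force: [0.1, -0.4, 0.7]
grip_width: 0.0001
grasp_force: 0.5
```

>>> apply_moves:
  targets:
    - [[0,0,-0.025,0,-1],[0,0,0,0,-1]]

```text
clock: 2.25
eef_pos: [0.4966, 0.0592, 0.0599]
tool_rot: [0.669, 0.743, 0.001, 0.001]
ft_force: [0.2, -0.9, 6.3]
grip_width: -0.0002
grasp_force: 3.1
```

>>> apply_moves:
  targets:
    - [[0.09,0.01,0,0,-1],[0.09,0.01,0,0,-1],[0.09,0.01,0,0,-1],[0.09,0.01,0,0,-1],[0.09,0.01,0,0,-1],[0,0,0,0,-1],[0,0,0.25,0,-1],[0,0,0,0,-1]]

```text
clock: 2.92
eef_pos: [0.5135, 0.0611, 0.0699]
tool_rot: [0.669, 0.743, 0.0, 0.0]
ft_force: [0.4, -0.2, 0.1]
grip_width: 0.0002
grasp_force: 0.0
```

```bash
cat > look.py <<'E'
from d import *
import sys
i,W,M=wcloud(); np.savez("wl.npz",i=i,W=W)
o=get_obs(); t=o["eef_pos"]; J=np.load("jig.npy"); d=J[2:]; nx=np.array([d[1],-d[0]])
q=R.from_quat(o["tool_rot"]).as_matrix(); yaw=np.degrees(np.arctan2(q[1,1],q[0,1]))
z=W[...,2]; g=(i.astype(int).sum(2)<300)&(z>.026)&(z<.05); g[292:]=False
N,L,S,C=cv2.connectedComponentsWithStats(g.astype(np.uint8)); k=1+S[1:,4].argmax()
p=W[L==k]; r=p[:,:2]*1000-J[:2]; X,Y=r@nx,r@d
c=[];yy=[]
lo=Y.min()
for a in np.arange(lo+2,Y.max()-8,8):
    m=(Y>a)&(Y<a+8)
    if m.sum()>50: c.append(np.percentile(X[m],[2,98]).mean()); yy.append(a+4)
f=np.polyfit(yy,c,1)
# line seen
gs=i.astype(int).sum(2); e=np.abs((W[...,:2]*1000-J[:2])@nx); sy=(W[...,:2]*1000-J[:2])@d
lm=(e<6)&(z<.021)&(z>.015)&(sy>-60)&(sy<100)&(gs<250); 
lx=((W[...,:2]*1000-J[:2])@nx)[lm]; ly=sy[lm]
tj=np.array([(t[:2]*1000-J[:2])@nx,(t[:2]*1000-J[:2])@d])
n=np.array([np.cos(np.radians(yaw)),np.sin(np.radians(yaw))])
print("clock",o["clock"],"tcp",t.round(4),"fz",o["ft_force"].round(2),"yaw",round(yaw,2))
print("dowel x at y=0:",np.polyval(f,0).round(2),"yaw rel jig deg",np.degrees(-f[0]).round(2),"y end",Y.max().round(1),"-> mid",(Y.max()-100).round(1),"top",np.percentile(p[:,2],98).round(4))
print("line now x",lx.size and (np.median(lx).round(2),np.polyfit(ly,lx,1).round(4)),"tcp in jig",tj.round(1),"dowel ahead of tcp",(np.polyval(f,tj[1])-tj[0]).round(1))
E
python3 look.py
```

```text
clock 2.9667 tcp [0.5134 0.0611 0.0694] fz [-0.3  -0.02 -0.03] yaw 6.0
dowel x at y=0: -80.4 yaw rel jig deg 1.63 y end 103.6 -> mid 3.6 top 0.0435
line now x (np.float64(-0.04), array([ 0.0007, -0.0709])) tcp in jig [-70.8 -14. ] dowel ahead of tcp -9.2
```

>>> apply_moves:
  targets:
    - [[-0.256,-0.027,0,0,-1],[0,0,-0.2,0,-1],[0,0,-0.05,0,-1],[0.13,0.0135,0,-0.1,-1],[0.13,0.0135,0,-0.1,-1],[0.13,0.0135,0,-0.1,-1],[0.13,0.0135,0,-0.1,-1],[0,0,0.25,0,-1]]

```text
clock: 3.63
eef_pos: [0.5239, 0.0621, 0.0674]
tool_rot: [0.672, 0.741, -0.001, -0.0]
ft_force: [-0.1, -0.9, -0.1]
grip_width: -0.0
grasp_force: 0.0
```

```bash
python3 look.py
```

```text
clock 3.6833 tcp [0.5244 0.0622 0.0698] fz [-0.38  0.76  1.59] yaw 5.6
dowel x at y=0: -68.22 yaw rel jig deg 1.59 y end 103.9 -> mid 3.9 top 0.0434
line now x (np.float64(-0.01), array([ 0.0007, -0.0321])) tcp in jig [-59.7 -13.7] dowel ahead of tcp -8.1
```

>>> apply_moves:
  targets:
    - [[-0.22,-0.021,0,0,-1],[0,0,-0.2,0,-1],[0,0,-0.05,0,-1],[0.13,0.012,0,-0.25,-1],[0.13,0.012,0,-0.25,-1],[0.13,0.012,0,-0.25,-1],[0.13,0.012,0,-0.25,-1],[0,0,0.25,0,-1]]

```text
clock: 4.35
eef_pos: [0.535, 0.0632, 0.0672]
tool_rot: [0.678, 0.735, -0.001, -0.001]
ft_force: [-0.6, 0.6, -0.1]
grip_width: -0.0004
grasp_force: 0.0
```

```bash
python3 look.py
```

```text
clock 4.4 tcp [0.5355 0.0632 0.0695] fz [0.28 0.88 0.42] yaw 4.61
dowel x at y=0: -56.23 yaw rel jig deg 1.61 y end 104.0 -> mid 4.0 top 0.0435
line now x (np.float64(0.03), array([0.0006, 0.0066])) tcp in jig [-48.6 -13.6] dowel ahead of tcp -7.2
```

>>> apply_moves:
  targets:
    - [[-0.21,-0.017,0,0,-1],[0,0,-0.2,0,-1],[0,0,-0.05,0,-1],[0.13,0.011,0,0,-1],[0.13,0.011,0,0,-1],[0.13,0.011,0,0,-1],[0.13,0.011,0,0,-1],[0,0,0.25,0,-1]]

```text
clock: 5.07
eef_pos: [0.5473, 0.0643, 0.0671]
tool_rot: [0.678, 0.735, -0.001, -0.001]
ft_force: [-0.4, 0.1, -0.4]
grip_width: 0.0001
grasp_force: 0.0
```

>>> apply_moves:
  targets:
    - [[-0.22,-0.018,0,0,-1],[0,0,-0.2,0,-1],[0,0,-0.05,0,-1],[0.13,0.011,0,0,-1],[0.13,0.011,0,0,-1],[0.13,0.011,0,0,-1],[0.13,0.011,0,0,-1],[0,0,0.25,0,-1]]

```text
clock: 5.73
eef_pos: [0.5594, 0.0653, 0.0669]
tool_rot: [0.678, 0.735, -0.001, -0.001]
ft_force: [0.2, 0.2, -0.5]
grip_width: -0.0004
grasp_force: 0.0
```

```bash
python3 look.py
```

```text
clock 5.7833 tcp [0.5599 0.0653 0.0693] fz [-0.5  -0.33  1.95] yaw 4.6
dowel x at y=0: -32.3 yaw rel jig deg 1.6 y end 104.8 -> mid 4.8 top 0.0434
line now x (np.float64(0.01), array([ 0.0012, -0.0431])) tcp in jig [-24.1 -13.5] dowel ahead of tcp -7.8
```

>>> apply_moves:
  targets:
    - [[-0.22,-0.018,0,0,-1],[0,0,-0.2,0,-1],[0,0,-0.05,0,-1],[0.13,0.011,0,0,-1],[0.13,0.011,0,0,-1],[0.13,0.011,0,0,-1],[0.13,0.011,0,0,-1],[0,0,0.25,0,-1]]

```text
clock: 6.45
eef_pos: [0.5716, 0.0663, 0.0669]
tool_rot: [0.678, 0.735, -0.001, -0.001]
ft_force: [-0.9, -0.5, -0.4]
grip_width: 0.0
grasp_force: 0.0
```

>>> apply_moves:
  targets:
    - [[-0.22,-0.018,0,0,-1],[0,0,-0.2,0,-1],[0,0,-0.05,0,-1],[0.13,0.011,0,0,-1],[0.13,0.011,0,0,-1],[0.13,0.011,0,0,-1],[0.13,0.011,0,0,-1],[0,0,0.25,0,-1]]

```text
clock: 7.12
eef_pos: [0.5836, 0.0673, 0.0668]
tool_rot: [0.678, 0.735, -0.001, -0.001]
ft_force: [-0.1, -0.5, -0.1]
grip_width: 0.0001
grasp_force: 0.0
```

```bash
python3 look.py; python3 -c "
import numpy as np,cv2;cv2.imwrite('pics/wl1.png',np.load('wl.npz')['i'])"
```

```text
clock 7.1667 tcp [0.5841 0.0673 0.0693] fz [0.16 0.73 2.54] yaw 4.6
dowel x at y=0: -8.9 yaw rel jig deg 1.57 y end 105.5 -> mid 5.5 top 0.0434
line now x (np.float64(1.59), array([-0.0266,  3.5236])) tcp in jig [  0.2 -13.3] dowel ahead of tcp -8.7
```

View pics/wl1.png

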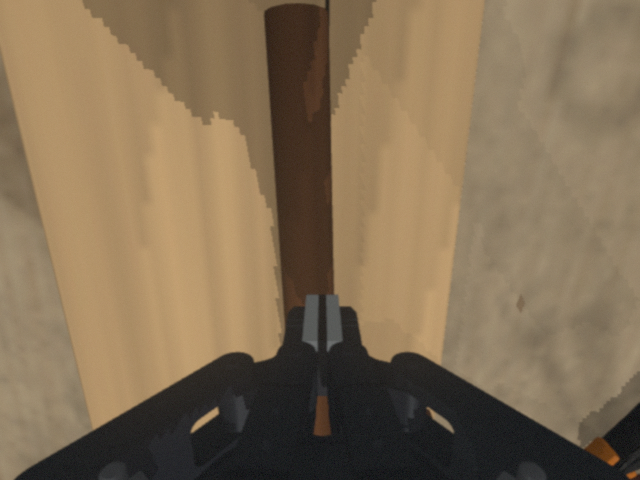

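The dowel (columns 265–330) is now just left of the line at the top, about 9 mm short of it. I'll make a gentler last stroke.

>>> apply_moves:
  targets:
    - [[-0.21,-0.017,0,0,-1],[0,0,-0.2,0,-1],[0,0,-0.05,0,-1],[0.11,0.009,0,0,-1],[0.11,0.009,0,0,-1],[0.11,0.009,0,0,-1],[0.09,0.007,0,0,-1],[0,0,0,0,-1]]

```text
clock: 7.83
eef_pos: [0.5946, 0.0686, 0.0597]
tool_rot: [0.678, 0.735, 0.002, 0.001]
ft_force: [1.0, 1.1, 7.6]
grip_width: -0.0001
grasp_force: 4.5
```

>>> apply_moves:
  targets:
    - [[0,0,0.25,0,-1],[0,0,0,0,-1]]

```text
clock: 8.0
eef_pos: [0.5927, 0.068, 0.0693]
tool_rot: [0.678, 0.735, 0.0, 0.0]
ft_force: [1.0, -0.3, 0.0]
grip_width: 0.0002
grasp_force: 0.0
```

```bash
python3 look.py
```

```text
clock 8.05 tcp [0.5925 0.0679 0.0688] fz [-0.54  0.54 -1.22] yaw 4.6
dowel x at y=0: -1.07 yaw rel jig deg 1.6 y end 105.7 -> mid 5.7 top 0.0435
line now x 0 tcp in jig [  8.6 -13.3] dowel ahead of tcp -9.3
```

>>> apply_moves:
  targets:
    - [[-0.13,-0.01,0,0,-1],[0,0,-0.2,0,-1],[0,0,-0.05,0,-1],[0.04,0.003,0,0,-1],[0.03,0.003,0,0,-1],[0,0,0,0,-1],[0,0,0.25,0,-1],[0,0,0,0,-1]]

```text
clock: 8.72
eef_pos: [0.5903, 0.0679, 0.0695]
tool_rot: [0.678, 0.735, 0.0, 0.0]
ft_force: [0.0, 0.3, -0.2]
grip_width: 0.0001
grasp_force: 0.0
```

```bash
python3 look.py
```

```text
clock 8.7667 tcp [0.5902 0.0679 0.0689] fz [ 1.01 -0.25 -0.01] yaw 4.6
dowel x at y=0: -0.37 yaw rel jig deg 1.61 y end 105.7 -> mid 5.7 top 0.0434
line now x 0 tcp in jig [  6.2 -13.2] dowel ahead of tcp -6.2
```

>>> apply_moves:
  targets:
    - [[0,-0.1,1,0,-1],[0,-0.2,1,0,-1],[0,-0.2,1,0,-1],[0,-0.2,1,0,-1],[0,0,1,0,-1],[0,0,0,0,-1],[0,0,0,0,-1]]

```text
clock: 9.35
eef_pos: [0.5916, 0.0398, 0.2714]
tool_rot: [0.678, 0.735, 0.002, 0.002]
ft_force: [-0.0, -0.4, -1.1]
grip_width: -0.0
grasp_force: 0.0
```

```bash
python3 look.py; python3 - <<'E'
from d import *
f=np.load("wl.npz"); i,W=f["i"],f["W"]; cv2.imwrite("pics/wl2.png",i)
J=np.load("jig.npy"); d=J[2:]; nx=np.array([d[1],-d[0]])
def tj(W): r=W[...,:2]*1000-J[:2]; return np.stack([r@nx,r@d,W[...,2]*1000],-1)
for nm in("scene","side"):
    _,V=cloud(nm); a=tj(V[~np.isnan(V[...,2])]); a=a[(abs(a[:,0])<30)&(a[:,1]>90)&(a[:,1]<165)&(a[:,2]>60)&(a[:,2]<185)]
    print(nm)
    for z in range(65,180,20):
        b=a[(a[:,2]>z)&(a[:,2]<z+10)]
        if len(b)>5: print(z+5,len(b),np.percentile(b[:,1],[10,50,90]).round(1))
# line px below dowel's near end
a=tj(W); g=i.astype(int).sum(2); m=(abs(a[...,0])<8)&(a[...,1]>-135)&(a[...,1]<-102)&(g<300)&(a[...,2]<22)
print("line",m.sum(),np.median(a[m][:,0]) if m.any() else None)
E
```

```text
clock 9.4 tcp [0.5903 0.0399 0.2688] fz [ 0.51 -0.66 -0.72] yaw 4.59
dowel x at y=0: -0.56 yaw rel jig deg 1.63 y end 105.6 -> mid 5.6 top 0.0436
line now x 0 tcp in jig [  4.2 -41.1] dowel ahead of tcp -3.6
scene
70 68 [144.9 150.2 152.5]
90 76 [139.1 146.9 149.8]
110 72 [139.1 144.2 146.9]
130 70 [123.8 141.2 143.9]
150 81 [127.3 138.4 140.7]
170 185 [113.2 128.5 136.9]
side
70 59 [131.4 136.  141.2]
90 56 [129.2 132.4 135.7]
110 60 [126.1 129.4 134. ]
130 66 [114.1 119.2 125.5]
150 66 [110.3 115.2 122.7]
170 119 [108.9 117.7 130.4]
line 40 0.1877545969501218
```

View pics/wl2.png

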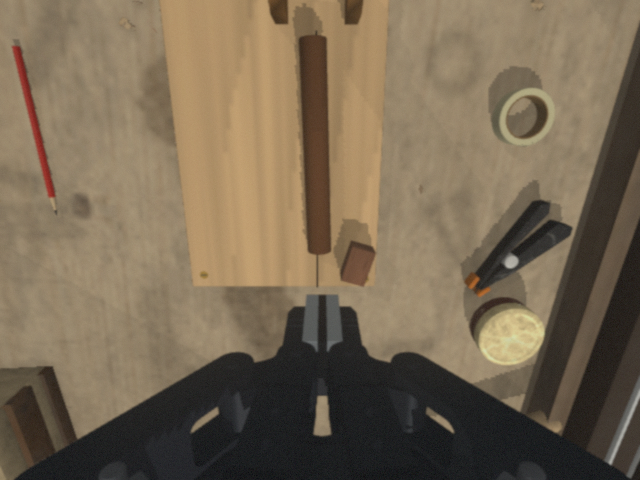

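Verified: the dowel (302–330, 35–255) lies over the line, whose end shows at (317,270), and the offcut is untouched. Next I go behind the raised jaw.

>>> apply_moves:
  targets:
    - [[-0.09,0.86,0,0,-1],[-0.09,0.86,0,0,-1],[-0.09,0.86,0,0,-1],[-0.09,0.86,0,0,-1],[-0.09,0.86,0,0,-1],[0,0.88,0,0,-1],[0,0,0,0,-1],[0,0,0,0,-1]]

```text
clock: 10.17
eef_pos: [0.5707, 0.249, 0.2656]
tool_rot: [0.677, 0.736, -0.002, -0.001]
ft_force: [-0.5, 0.0, 0.1]
grip_width: 0.0001
grasp_force: 0.0
```

>>> apply_moves:
  targets:
    - [[0,0,-0.8,0,-1],[0,0,-0.8,0,-1],[0,0,-0.7,0,-1],[0,0,0,0,-1],[0,0,0,0,-1]]

```text
clock: 10.58
eef_pos: [0.5705, 0.2451, 0.1742]
tool_rot: [0.679, 0.734, -0.003, -0.001]
ft_force: [0.7, -0.4, 1.3]
grip_width: -0.0
grasp_force: 0.0
```

```bash
python3 - <<'E'
import numpy as np
from h import get_obs
J=np.load("jig.npy");d=J[2:];nx=np.array([d[1],-d[0]])
o=get_obs();t=o["eef_pos"]*1000;r=t[:2]-J[:2];print(o["clock"],t.round(1),"jig",r@nx,r@d,o["ft_force"].round(1))
# path from here
pos=np.array([r@d,t[2]])
th=np.r_[1.45,np.linspace(1.4,0.0,23),-0.02]; rr=np.interp(th,[0,1.4],[119,110])
P=np.c_[140-rr*np.cos(th)+15*np.sin(th)+11,49+rr*np.sin(th)+15*np.cos(th)+17]
D=np.diff(np.vstack([pos,P]),axis=0)
for a,p,s in zip(th,P,D):
    w=s[0]*d/40; print(round(a,2),p.round(1),"[%.2f, %.2f, %.2f]"%(w[0],w[1],s[1]/40))
E
```

```text
10.5833 [570.5 245.1 174.2] jig 0.5251549676679347 164.99144922771436 [ 0.7 -0.4  1.3]
1.45 [152.6 177. ] [0.02, -0.31, 0.07]
1.4 [147.1 176.9] [0.01, -0.14, -0.00]
1.34 [139.9 176.9] [0.01, -0.18, -0.00]
1.27 [132.8 176.3] [0.01, -0.18, -0.01]
1.21 [125.7 175.3] [0.01, -0.18, -0.02]
1.15 [118.6 173.9] [0.01, -0.18, -0.04]
1.08 [111.6 172. ] [0.01, -0.17, -0.05]
1.02 [104.7 169.6] [0.01, -0.17, -0.06]
0.95 [ 98.  166.8] [0.01, -0.17, -0.07]
0.89 [ 91.4 163.5] [0.01, -0.16, -0.08]
0.83 [ 85.1 159.8] [0.01, -0.16, -0.09]
0.76 [ 79.  155.7] [0.01, -0.15, -0.10]
0.7 [ 73.1 151.2] [0.01, -0.15, -0.11]
0.64 [ 67.5 146.4] [0.01, -0.14, -0.12]
0.57 [ 62.2 141.1] [0.01, -0.13, -0.13]
0.51 [ 57.3 135.5] [0.01, -0.12, -0.14]
0.45 [ 52.7 129.6] [0.01, -0.11, -0.15]
0.38 [ 48.4 123.3] [0.01, -0.11, -0.16]
0.32 [ 44.6 116.8] [0.01, -0.10, -0.16]
0.25 [ 41.2 110.1] [0.01, -0.09, -0.17]
0.19 [ 38.2 103.1] [0.01, -0.07, -0.17]
0.13 [35.7 95.9] [0.00, -0.06, -0.18]
0.06 [33.6 88.5] [0.00, -0.05, -0.18]
0.0 [32. 81.] [0.00, -0.04, -0.19]
-0.02 [31.7 78.6] [0.00, -0.01, -0.06]
```

>>> apply_moves:
  targets:
    - [[0.03,-0.31,0,0,-1],[0.01,-0.14,0,0,-1],[0.01,-0.18,0,0,-1],[0.01,-0.18,-0.01,0,-1],[0.01,-0.18,-0.02,0,-1],[0.01,-0.18,-0.04,0,-1],[0.01,-0.17,-0.05,0,-1],[0.01,-0.17,-0.06,0,-1]]

```text
clock: 11.25
eef_pos: [0.5764, 0.1859, 0.1698]
tool_rot: [0.678, 0.735, 0.0, 0.0]
ft_force: [0.6, 1.1, 1.0]
grip_width: -0.0
grasp_force: 0.6
```

>>> apply_moves:
  targets:
    - [[0.01,-0.17,-0.07,0,-1],[0.01,-0.16,-0.08,0,-1],[0.01,-0.16,-0.09,0,-1],[0.01,-0.15,-0.1,0,-1],[0.01,-0.15,-0.11,0,-1],[0.01,-0.14,-0.12,0,-1],[0.01,-0.13,-0.13,0,-1]]

```text
clock: 11.83
eef_pos: [0.5786, 0.1437, 0.1408]
tool_rot: [0.678, 0.735, -0.0, -0.0]
ft_force: [0.4, 2.1, 0.5]
grip_width: -0.0001
grasp_force: 0.4
```

```bash
python3 - <<'E'
from h import *
J=np.load("jig.npy");d=J[2:];nx=np.array([d[1],-d[0]])
o=get_obs();t=o["eef_pos"]*1000;r=t[:2]-J[:2];print(o["clock"],t.round(1),"jig",r@nx,r@d,o["ft_force"].round(1))
i,W=cloud("side"); cv2.imwrite("pics/s3.png",cv2.resize(i[120:310,230:400],None,fx=3,fy=3))
E
```

```text
11.8333 [578.6 143.7 140.8] jig 0.6889425033161553 63.33749651518091 [0.4 2.1 0.5]
```

View pics/s3.png

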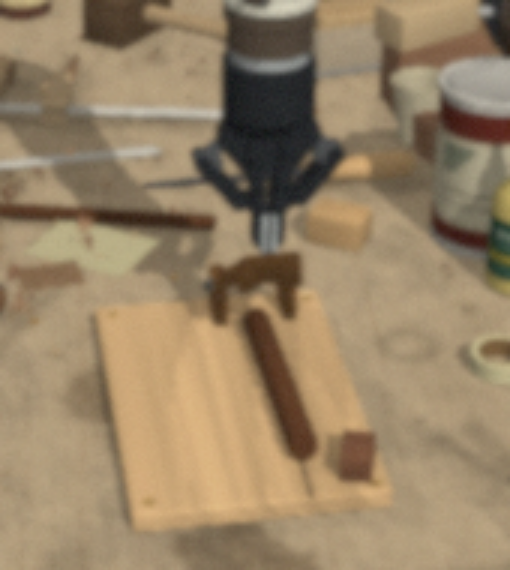

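The jaw (218–300, 255–310 in the crop) is tipping down under the finger and the dowel has not moved. I continue along the arc.

>>> apply_moves:
  targets:
    - [[0.01,-0.12,-0.14,0,-1],[0.01,-0.11,-0.15,0,-1],[0.01,-0.11,-0.16,0,-1],[0.01,-0.1,-0.16,0,-1],[0.01,-0.09,-0.17,0,-1],[0.01,-0.07,-0.17,0,-1],[0,-0.06,-0.18,0,-1],[0,0,0,0,-1]]

```text
clock: 12.55
eef_pos: [0.5804, 0.117, 0.0943]
tool_rot: [0.678, 0.735, -0.001, -0.001]
ft_force: [0.0, 0.1, -0.8]
grip_width: -0.0002
grasp_force: 0.0
```

>>> apply_moves:
  targets:
    - [[0,-0.05,-0.1,0,-1],[0,-0.04,-0.1,0,-1],[0,0,-0.08,0,-1],[0,0,-0.05,0,-1],[0,0,-0.03,0,-1],[0,0,0,0,-1]]

```text
clock: 13.05
eef_pos: [0.5815, 0.114, 0.0824]
tool_rot: [0.678, 0.735, -0.0, 0.0]
ft_force: [-0.7, -2.4, 1.9]
grip_width: 0.0001
grasp_force: 1.1
```

>>> apply_moves:
  targets:
    - [[0,0,-0.03,0,-1],[0,0,0,0,-1],[0,0,0,0,-1]]

```text
clock: 13.3
eef_pos: [0.5815, 0.114, 0.0821]
tool_rot: [0.678, 0.735, 0.0, 0.001]
ft_force: [-3.0, -1.7, 8.6]
grip_width: 0.0003
grasp_force: 4.0
```

>>> apply_moves:
  targets:
    - [[0,0,-0.03,0,-1],[0,0,0,0,-1],[0,0,0,0,-1]]

```text
clock: 13.55
eef_pos: [0.5815, 0.114, 0.082]
tool_rot: [0.678, 0.735, 0.0, 0.001]
ft_force: [-5.5, -2.0, 12.3]
grip_width: 0.0001
grasp_force: 6.7
```

>>> apply_moves:
  targets:
    - [[0,0,0.15,0,-1],[0,0,0.5,0,-1],[0,-0.5,0.9,0,-1],[0,-0.5,1,0,-1],[0,-0.5,1,0,-1],[0,-0.5,1,0,-1],[0,0,0,0,-1],[0,0,0,0,-1]]

```text
clock: 14.22
eef_pos: [0.5831, 0.0377, 0.2566]
tool_rot: [0.679, 0.734, 0.003, 0.002]
ft_force: [-0.0, 0.3, -0.3]
grip_width: 0.0002
grasp_force: 0.0
```

```bash
python3 - <<'E'
from d import *
J=np.load("jig.npy"); d=J[2:]; nx=np.array([d[1],-d[0]])
i,W,M=wcloud(); cv2.imwrite("pics/w4.png",i)
r=W[...,:2]*1000-J[:2]; a=np.stack([r@nx,r@d,W[...,2]*1000],-1)
print(get_obs()["eef_pos"],get_obs()["clock"])
for y in range(15,150,10):
    m=(abs(a[...,0])<18)&(a[...,1]>y)&(a[...,1]<y+10)&(a[...,2]>50)&(a[...,2]<80)
    if m.sum()>20: print(y+5,m.sum(),np.median(a[m][:,2]).round(1))
g=(i.astype(int).sum(2)<300)&(a[...,2]>26)&(a[...,2]<46)&(abs(a[...,0])<25)&(a[...,1]<14)
yy=[];c=[]
for y in range(-90,10,8):
    m=g&(a[...,1]>y)&(a[...,1]<y+8)
    if m.sum()>50: yy.append(y+4); c.append(np.percentile(a[m][:,0],[2,98]).mean())
f=np.polyfit(yy,c,1); print("dowel x at 5.6",np.polyval(f,5.6),"yaw",np.degrees(-f[0]),"ymin",a[g][:,1].min())
E
```

```text
[0.58185976 0.03821107 0.25413678] 14.2667
20 571 65.3
30 572 65.2
40 576 65.1
50 578 65.6
60 626 64.9
70 629 64.6
80 667 64.6
90 659 64.4
100 704 64.2
110 717 64.0
120 390 64.0
dowel x at 5.6 -0.8416223802016572 yaw 1.5245843270348423 ymin -122.32056689727602
```

View pics/w4.png

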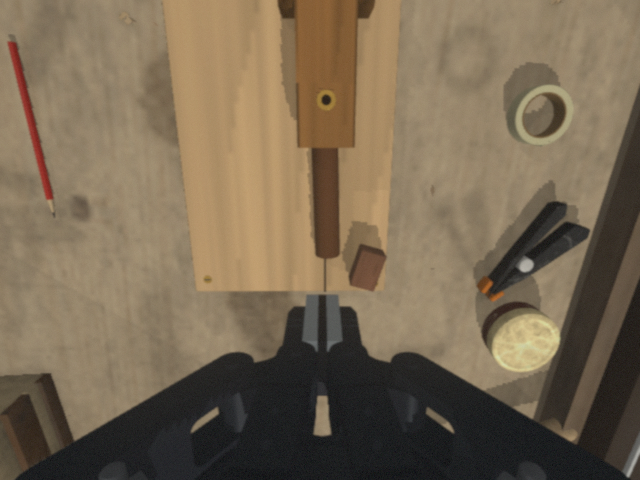

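The jaw (297–356, 0–147) is down on the dowel at about 0.013 rad. The dowel is about 0.8 mm from the line, and the offcut at (368,267) is in place.

```bash
python3 -c "
from workcell import order
print(order.job_done())"
```

```text
the job is handed in; nothing more can be done
None
```

The job is handed in, with no verdict returned: the dowel was rolled onto the scribed line (about 0.8 mm off, 1.5° from parallel, about 6 mm lengthwise), the jaw is closed on it at about 0.013 rad, and the arm is clear.

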